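# Fix the magnetic strip with a push rivet

## Robot

A 6-joint arm with a two-finger parallel gripper is mounted at the origin on the work surface. World frame = base frame: x ahead of the robot, y to its left, z up, the work surface at z = 0. Lengths are in m, angles in rad, forces in N, time in s.
With the tool pointing down it reaches from about 0.375 to 0.975 m from the base axis. Payload 3.8 kg.
Tool frame: the origin (TCP) lies at the very end of the fingers, on their centre line; the grasp point (between the pads) lies env.hold_point_z behind it (env.hold_point_z is the distance from the TCP to the grasp point, in m); z points along the fingers, y is the line along which they close (so a half turn about z gives the same grasp; the last joint's range is limited). The gripper opens to 85 mm and grips with 20 to 120 N. Pads are 22 mm wide; open, the fingers measure 114 mm over their backs; the gripper's body (76 mm by 85 mm) begins 54 mm behind the grasp point. The pads swing forward as they close: fully open they stand 13 mm farther back than shut.
Start: joints at [1.168, 0.264, 1.604, -0, 1.274, -0.037], TCP at [0.241, 0.63, 0.231] pointing down, gripper open.
Joint ranges: [-2.63, 2.63], [-0.94, 2.18], [0.31, 2.57], [-1.31, 4.45], [0, 2.66], [-2.55, 2.55]. Speed limits (rad/s): [2.57, 2.57, 3.14, 3.14, 3.14, 3.14].

## Interface

Orientations are given as a unit quaternion [w, x, y, z].
In Python, from workcell import env gives the robot as it stands.
- The arm moves only by the tool drive_tool, never from a script. Its argument "deltas" is a list of rows, each a list of 4 numbers: the shift along the tool's x, y, z in mm, then the turn about the tool's z in degrees. A call has exactly 5 rows; each row shifts and turns the commanded pose from where the row before left it, along the tool's axes as they then stand; what a row does not reach is not made up. A row lasts 1/12 s, in which the tool goes at most 41.7 mm and 7.16 degrees, less where a joint would pass 70% of its speed; a pose out of reach is approached as far as the arm can. A call is refused whole if a number of a shift passes 41.7 or a number of a turn 7.16, either way. A call with a gripper value outside its range is refused whole. "grip" is the opening, from -1 (shut) to 1 (fully open), set as the call begins (left out, the last holds). The fingers move at their own pace and stop on an object; the grip force is fixed at half the most. Time passes only in rows, so rows that do not move let the fingers close, or fill a call up. It gives the time, the measured TCP pose, the force, the opening and the grip force at its end, in the units of the state.
- env.observe(): the state, without advancing time (a new reading comes with each control period).
- env.grab_frame(name): name is "scene" or "top" or "wrist"; returns a dict with "frame" (384x512x3 uint8, blue, green, red), "fx", "fy", "cx", "cy" (pixels), "R" (3x3) and "t" (3): a world point X has camera coordinates R X + t. Camera axes: x right, y down, z forward; pixel columns grow to the right and rows downward; lengths in m; the calibration is good to about 2 mm. A picture is of the moment at which its call begins. There is no depth.
- env.finish_job(): hands the job in; it is judged then, once.
Trained networks look in a picture, given as the dict that the camera call returned (one of the last four; its "shot" number tells which), for a name from the list of things; names that differ only in an ending like _2 or _b are one class to them, and where a whole thing is asked for, a point or a joint stands for the part that bears it (a point fixed in the world has none). Each returns a list of dicts, best first, with "confidence" (0 to 1); they miss things now and then, are a little off and sometimes report something else, mostly with a low value. They report only what shows in the picture. A call takes as long as a camera call.
- env.outline_of(picture, name): "mask" (384x512 bool, what is visible of it) and "extent" ([left, top, right, bottom] in pixels, round what is visible of it).
The state is a dict: "time_s": time; "qpos": joint angles; "qd": joint speeds; "joint_efforts": joint torques, N m; "ee_pos": TCP position; "orientation": TCP orientation; "ft_force": force on the tool from outside, world axes, zero at the start; "wrist_torque": the same for the moment, N m; "gripper_width": opening from 0.0 (shut) to 1.0 (fully open); "grasp_force": force on a finger pad.
Only numpy, scipy, OpenCV 4.12 (cv2) and the standard library are available. Lean on these libraries where they do the work, as an engineer would, in place of code of your own. Each camera call takes 0.05 s, during which the arm holds its last target. There are 200 camera calls.

## Task

Take the plastic push rivet out of the wooden rivet rack, put it into the open hole in the foot of the magnetic strip and, with its pin still up, seat its flange flat on the foot. Then push the centre pin down flush so the rivet spreads, pressing steadily and never with more than 20 N on the strip, let go, and leave the other things where they are.

Things in the scene. Friction and masses are not known exactly. Their poses are not given: they have to be found in the camera images.
- rivet_seat (a point): The loose black plastic push rivet, standing upright in the middle hole of the rack: point on its axis in the underside plane of its flange, z up along the axis. Round flange 28 mm across, 3 mm thick (above this point). Shank below: 12 mm across, 20 mm long, its last 7 mm tapering to 7 mm. It is round, so yaw does not matter. About 30 g in all.
- pin_top (a point): Centre of the flat top of the rivet's grey centre pin. The pin is a 10 mm round stem standing up out of the flange, 14 to 16 mm above the flange's top at the start; it can be gripped by the fingertips to carry the rivet. z points up along the rivet's axis.
- pin (a joint): How far the centre pin is pushed in, in m: 0 (up) to 0.0155 (home, flush within 1 mm with the flange's top); 0 to 0.002 at the start. A stiff sliding fit: it moves only under about 12 N, resists alike all the way, stops dead at home and stays where it is left. Over 12 N on a rivet held by its pin drives the pin too early.
- hole (a point): Centre of the mouth of the open hole, in the top face of the strip's foot, z up, x and y as those of the strip. 13 mm across (plus a 1.5 mm chamfer), straight through the 8 mm foot, with a 22 mm hole through the pad and shelf below it. The rivet is seated when the flange's underside lies on this face. A like rivet, already set with its pin flush, is 210 mm away along -y.
- strip: Magnetic strip: aluminium angle bracket, foot 296 mm long (its y), upright 52 mm high along the -x edge, 49 mm from the open hole's axis; two steel punches up to 70 mm high hang on it, 100 mm or more from the hole. Origin: mid-length, at the foot's underside. It lies on a rubber pad on a birch shelf and gives a few millimetres when pressed on, then comes back.
- rack: Wooden rivet rack fixed on the table, 58 x 130 x 34 mm (x, y, z), origin at the centre of its underside; three through holes of 15 mm at 40 mm pitch along its y, only the middle one with a rivet in it.
- die_holder: Loose brass die holder, stepped disc 68 mm across, 34 mm high, origin at the centre of its underside. Leave it alone.
- align_block: Loose red aluminium alignment block, 45 x 75 x 30 mm, origin at the centre of its underside. Leave it alone.
- spring_post: Loose chrome spring post, 40 mm foot, 16 mm post with a spring, 68 mm high, origin at the centre of its underside. Leave it alone.

How it is judged:
By the outcome, as a careful person would: the job done as asked, in the order asked, and still so for the second after the job is handed in, with the robot touching nothing.
It also fails if it takes over 56 s, if anything falls off the work surface, if the arm or the gripper's body presses on something with over 40 N, if the wrist force passes 120 N, or if a joint passes its speed limit or range.

## Working session

There is one attempt and no reset: what is moved stays moved. The work goes in short steps, Python scripts to look and compute and a tool call to move; the robot and the scene stay as the last step left them, time stands still between calls to the robot, and variables do not carry over. Pictures are saved under pics/ and viewed, at most 10 in all, crops included, and the job is handed in when it is done.

Besides the shell and the picture viewer there is one more tool, called after "Call:" as name(argument=value, ...) on one line, values as JSON. drive_tool: Moves the arm, as the interface text tells. Its arguments: {"type":"object","properties":{"deltas":{"type":"array"},"grip":{"type":"number"}},"required":["deltas"]}

```bash
ls; mkdir -p pics; cat > h.py <<'E'
import numpy as np, cv2
from workcell import env
def ray(p,u,v):
    R=np.array(p["R"]);t=np.array(p["t"])
    d=R.T@np.array([(u-p["cx"])/p["fx"],(v-p["cy"])/p["fy"],1.]);return -R.T@t,d
def at_z(p,u,v,z):
    c,d=ray(p,u,v);return c+d*(z-c[2])/d[2]
def proj(p,X):
    c=np.array(p["R"])@X+np.array(p["t"]);return np.array([p["fx"]*c[0]/c[2]+p["cx"],p["fy"]*c[1]/c[2]+p["cy"]])
E
python3 - <<'E'
from h import *
np.set_printoptions(precision=3,suppress=True)
print(env.hold_point_z,env.observe())
ims=[]
for n in("scene","top"):
    p=env.grab_frame(n);ims.append(p["frame"]);print(n,p["fx"],p["R"],p["t"])
    for k in("rivet_seat","pin_top","strip","rack","die_holder","align_block","spring_post"):
        for o in env.outline_of(p,k)[:2]:
            m=o["mask"];ys,xs=np.nonzero(m);print(k,round(o["confidence"],2),o["extent"],xs.mean().round(1),ys.mean().round(1),len(xs))
cv2.imwrite("pics/a.png",cv2.resize(np.vstack(ims),(0,0),fx=.78,fy=.78))
E
```

```text
pics
0.0187 {'time_s': 0.0, 'qpos': array([ 1.168,  0.265,  1.605, -0.   ,  1.274, -0.037]), 'qd': array([-0.   ,  0.   , -0.   ,  0.001, -0.   , -0.   ]), 'joint_efforts': array([ -0.002, -51.513, -36.73 ,  -0.   ,   0.013,   0.   ]), 'ee_pos': array([0.241, 0.63 , 0.23 ]), 'orientation': array([-0.   ,  0.182,  0.983, -0.001]), 'ft_force': array([-0.393,  0.126,  0.843]), 'wrist_torque': array([ 0.028, -0.001,  0.012]), 'grasp_force': 0.0, 'gripper_width': 1.0027451225331896}
scene 395.4064074893314 [[-0.854  0.52  -0.016]
 [ 0.318  0.498 -0.807]
 [-0.411 -0.694 -0.591]] [ 0.455 -0.145  1.248]
rivet_seat 0.51 [191.8, 140.1, 199.9, 145.6] 196.2 142.9 45
strip 0.81 [199.9, 148.4, 294.4, 242.7] 249.8 198.0 4148
rack 0.89 [177.5, 134.9, 217.4, 163.4] 197.4 150.2 612
rack 0.64 [367.1, 263.6, 390.5, 302.3] 379.0 286.8 496
die_holder 0.93 [153.8, 159.8, 178.3, 180.3] 165.6 167.4 393
die_holder 0.6 [369.4, 265.7, 388.5, 301.8] 378.8 286.4 480
align_block 0.56 [323.1, 297.5, 369.9, 340.5] 345.7 317.3 1254
spring_post 0.79 [370.5, 263.9, 389.2, 302.2] 379.2 285.7 464
top 420.9472256829067 [[ 0.019 -1.    -0.018]
 [-0.985 -0.016 -0.172]
 [ 0.172  0.021 -0.985]] [0.032 0.579 1.015]
rivet_seat 0.63 [389.9, 198.5, 402.6, 208.9] 394.3 204.9 74
strip 0.83 [189.6, 159.7, 316.5, 207.9] 252.9 184.0 4403
rack 0.6 [362.6, 190.9, 423.4, 221.4] 392.1 205.1 1157
die_holder 0.67 [357.4, 150.1, 388.2, 173.7] 372.5 159.5 506
align_block 0.87 [98.4, 177.0, 130.7, 202.7] 114.2 187.5 583
spring_post 0.62 [105.1, 222.9, 127.9, 235.5] 118.0 226.4 200
```

View pics/a.png

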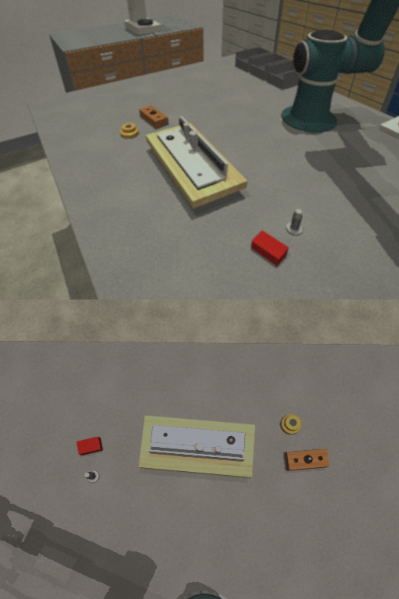

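```bash
python3 - <<'E'
from h import *
np.set_printoptions(precision=3,suppress=True)
p=env.grab_frame("top")
print("rivet",at_z(p,394.3,204.9,.037),"rack",at_z(p,392.1,206,.03))
im=p["frame"][140:240,180:420]
cv2.imwrite("pics/b.png",cv2.resize(im,(0,0),fx=3.3,fy=3.3,interpolation=cv2.INTER_CUBIC))
q=env.grab_frame("scene")
print(proj(q,at_z(p,394.3,204.9,.037)))
im=q["frame"][130:250,160:310]
cv2.imwrite("pics/c.png",cv2.resize(im,(0,0),fx=4.5,fy=4.5,interpolation=cv2.INTER_CUBIC))
E
```

```text
rivet [ 0.532 -0.326  0.037] rack [ 0.53  -0.323  0.03 ]
[196.677 142.838]
```

The first picture shows the rack with the rivet at about (394,205) in "top". The set rivet is on the right end of the strip, the open hole on its left end (~(211,173)), and the upright is on the robot's side.

View pics/b.png

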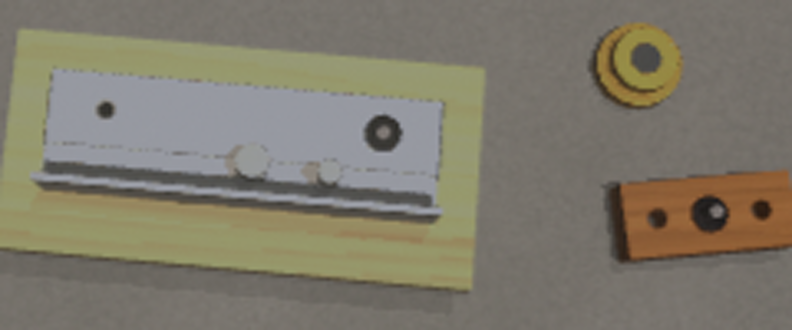

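View pics/c.png

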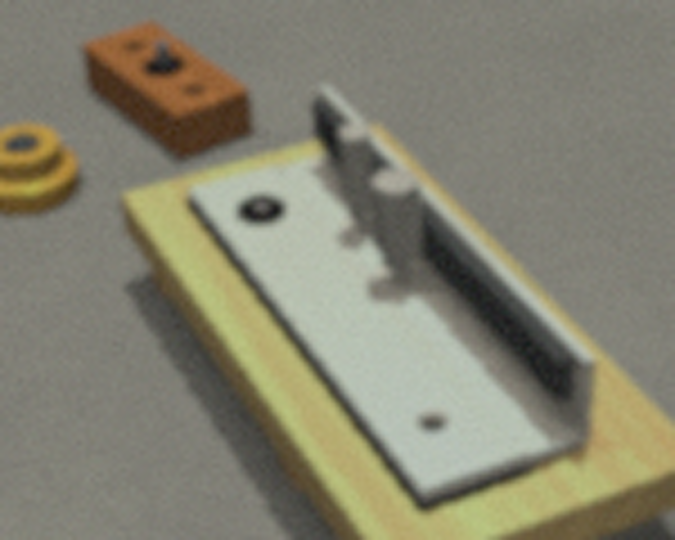

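In the crops, the open hole is at "top" (212,173) and "scene" (256,224). The pin top is at (397,204) and (196,141), and the set rivet is on the -y end with the two punches beside it.

```bash
cat >> h.py <<'E'
def tri(*obs):
    A=np.zeros((3,3));b=np.zeros(3)
    for p,u,v in obs:
        c,d=ray(p,u,v);d=d/np.linalg.norm(d);M=np.eye(3)-np.outer(d,d);A+=M;b+=M@c
    return np.linalg.solve(A,b)
def to_tool(X):  # world target for TCP -> tool mm
    from scipy.spatial.transform import Rotation as Ro
    o=env.observe();w,x,y,z=o["orientation"];return 1e3*Ro.from_quat([x,y,z,w]).inv().apply(np.array(X)-o["ee_pos"])
E
python3 - <<'E'
from h import *
np.set_printoptions(precision=3,suppress=True)
p=env.grab_frame("top");q=env.grab_frame("scene")
h=tri((p,212.,173.2),(q,255.9,223.7));s=tri((p,296,180),(q,217.9,176.3));pt=tri((p,397.2,204.1),(q,195.9,140.6))
print(h,s,pt,np.linalg.norm(h-s),np.degrees(np.arctan2(*(h-s)[[0,1]])))
print(to_tool([.532,-.326,.16]), at_z(p,397.2,204.1,.052))
E
```

```text
[0.6   0.134 0.066] [ 0.586 -0.075  0.07 ] [ 0.533 -0.331  0.043] 0.21024823070455503 4.050959062596288
[-613.429 -789.149   71.253] [ 0.532 -0.329  0.052]
```

Call:
drive_tool(deltas=[[-20,-35,0,-3.4],[-18,-36,0,-3.4],[-16,-37,0,-3.4],[-14,-38,0,-3.4],[-12,-38,0,-3.4]], grip=1)

```text
time_s: 1.42
ee_pos: [0.2739, 0.43, 0.2311]
orientation: [0.0, 0.033, 0.999, -0.0]
ft_force: [1.3, 0.5, 1.3]
gripper_width: 0.997
grasp_force: 0.0
```

```bash
python3 -c "
from h import *
print(env.observe()['ee_pos'],env.observe()['qpos'],env.observe()['orientation'],to_tool([.532,-.329,.16]))"
```

```text
[0.27392685 0.43000494 0.23111739] [ 9.54895500e-01 -5.09941709e-02  1.95089271e+00 -2.50461819e-04
  1.24176490e+00 -5.50436354e-01] [ 7.94340891e-05  3.26859440e-02  9.99465664e-01 -9.48045622e-05] [-307.10104274 -740.50830284   71.30454826]
```

Call:
drive_tool(deltas=[[-22,-35,0,0],[-22,-35,0,0],[-22,-35,0,0],[-22,-35,0,0],[-22,-35,0,0]])

```text
time_s: 1.83
ee_pos: [0.3722, 0.2479, 0.2317]
orientation: [0.001, 0.034, 0.999, 0.0]
ft_force: [0.7, 1.0, 0.2]
gripper_width: 1.005
grasp_force: 0.0
```

Call:
drive_tool(deltas=[[-18,-36,0,0],[-18,-36,0,0],[-18,-36,0,0],[-18,-36,0,0],[-18,-36,0,0]])

```text
time_s: 2.25
ee_pos: [0.4495, 0.0619, 0.2318]
orientation: [0.001, 0.035, 0.999, 0.0]
ft_force: [0.0, 0.8, 0.0]
gripper_width: 1.002
grasp_force: 0.0
```

Call:
drive_tool(deltas=[[-11,-38,4,0],[-11,-38,4,0],[-11,-38,4,0],[-11,-38,4,0],[-11,-38,4,0]])

```text
time_s: 2.67
ee_pos: [0.4909, -0.1316, 0.2115]
orientation: [0.0, 0.035, 0.999, -0.0]
ft_force: [1.2, 0.6, -0.2]
gripper_width: 1.003
grasp_force: 0.0
```

Call:
drive_tool(deltas=[[-10,-38,10,0],[-10,-38,10,0],[-10,-38,10,0],[-10,-38,10,0],[0,0,0,0]])

```text
time_s: 3.08
ee_pos: [0.52, -0.2898, 0.169]
orientation: [-0.001, 0.037, 0.999, -0.001]
ft_force: [0.4, -0.0, -0.0]
gripper_width: 0.999
grasp_force: 0.0
```

```bash
python3 - <<'E'
from h import *
np.set_printoptions(precision=3,suppress=True)
o=env.observe();print(o['ee_pos'],o['qpos'],o['orientation'],to_tool([.532,-.329,.12]))
p=env.grab_frame("wrist");print(p["R"],p["t"],p["fx"])
for k in("rivet_seat","rack"):
    for o in env.outline_of(p,k)[:2]: print(k,o["confidence"],o["extent"])
cv2.imwrite("pics/d.png",p["frame"])
E
```

```text
[ 0.52  -0.29   0.169] [-0.549  0.162  1.845 -0.003  1.135 -2.045] [-0.001  0.037  0.999 -0.001] [-14.872 -38.076  49.013]
[[ 0.073  0.997 -0.002]
 [ 0.944 -0.069  0.322]
 [ 0.321 -0.025 -0.947]] [ 0.251 -0.532  0.148] 286.2446529248485
rivet_seat 0.95 [205.8, 187.7, 231.7, 211.0]
rack 0.67 [152.0, 151.9, 284.5, 232.5]
```

View pics/d.png

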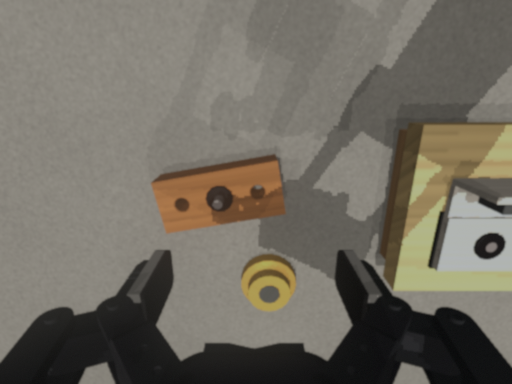

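```bash
python3 - <<'E'
from h import *
np.set_printoptions(precision=4,suppress=True)
p=env.grab_frame("wrist")
m=env.outline_of(p,"rivet_seat")[0]["mask"]
xs=np.nonzero(m)[1];print(xs.min(),xs.max())
def sil(x,y):
    P=[]
    a=np.linspace(0,6.283,60)
    for z,r in((.034,.014),(.037,.014),(.0513,.005),(.037,.005)):
        P+= [proj(p,np.array([x+r*np.cos(t),y+r*np.sin(t),z])) for t in a]
    P=np.array(P)
    im=np.zeros(m.shape,np.uint8)
    for k in((0,120),(120,240)): cv2.fillConvexPoly(im,cv2.convexHull((P[k[0]:k[1]]*16).round().astype(np.int32)),1,shift=4)
    return im>0
best=max(((lambda s:(s&m).sum()/(s|m).sum())(sil(x,y)),x,y) for x in np.arange(.522,.544,.0005) for y in np.arange(-.338,-.318,.0005))
print(best,to_tool([best[1],best[2],.1]))
E
```

```text
Traceback (most recent call last):
IndexError: list index out of range
```

The wrist view shows the rivet at (218,200), with the pin top at about (217,205). The die holder at (269,285) is well clear. I'll move in closer before measuring again.

Call:
drive_tool(deltas=[[-4,-10,8,0],[-4,-10,8,0],[-4,-10,8,0],[-3,-8,6,0],[0,0,0,0]])

```text
time_s: 3.75
ee_pos: [0.532, -0.3239, 0.1389]
orientation: [-0.001, 0.035, 0.999, 0.0]
ft_force: [-0.0, 0.4, 0.1]
gripper_width: 1.0
grasp_force: 0.0
```

```bash
cat > fit.py <<'E'
from h import *
np.set_printoptions(precision=4,suppress=True)
def fit(p,m,parts,x0,y0,w=.012):
    a=np.linspace(0,6.283,40);c=np.c_[np.cos(a),np.sin(a)]
    def sil(x,y):
        im=np.zeros(m.shape,np.uint8)
        for zl,zh,r in parts:
            P=np.array([proj(p,np.array([x+r*u,y+r*v,z])) for z in(zl,zh) for u,v in c])
            cv2.fillConvexPoly(im,cv2.convexHull(((P)*16).round().astype(np.int32)),1,shift=4)
        return im>0
    sc=lambda x,y:(lambda s:(s&m).sum()/(s|m).sum())(sil(x,y))
    b=max((sc(x,y),x,y) for x in np.arange(x0-w,x0+w,.002) for y in np.arange(y0-w,y0+w,.002))
    return max((sc(x,y),x,y) for x in np.arange(b[1]-.002,b[1]+.0021,.0005) for y in np.arange(b[2]-.002,b[2]+.0021,.0005))
E
python3 - <<'E'
from fit import *
for i in range(3):
    p=env.grab_frame("wrist");r=env.outline_of(p,"rivet_seat")
    if r:break
m=r[0]["mask"];print(r[0]["confidence"],r[0]["extent"],env.observe()["ee_pos"])
b=fit(p,m,[(.034,.037,.014),(.037,.0515,.005)],.532,-.329)
print(b,to_tool([b[1],b[2],.04]))
x0,y0=180,160
u,v=map(int,np.array(r[0]["extent"]).reshape(2,2).mean(0))
print(u,v,proj(p,np.array([b[1],b[2],.052])),proj(p,np.array([b[1],b[2],.037])))
cv2.imwrite("pics/e.png",cv2.resize(p["frame"][v-40:v+40,u-50:u+50],(0,0),fx=6,fy=6,interpolation=cv2.INTER_CUBIC))
E
```

```text
0.63 [231.9, 179.1, 267.3, 210.4] [ 0.5322 -0.323   0.1402]
(np.float64(0.9238709677419354), np.float64(0.5329999999999999), np.float64(-0.327)) [ -1.2814  -4.034  100.201 ]
249 194 [249.7629 201.203 ] [249.9598 195.4437]
```

View pics/e.png

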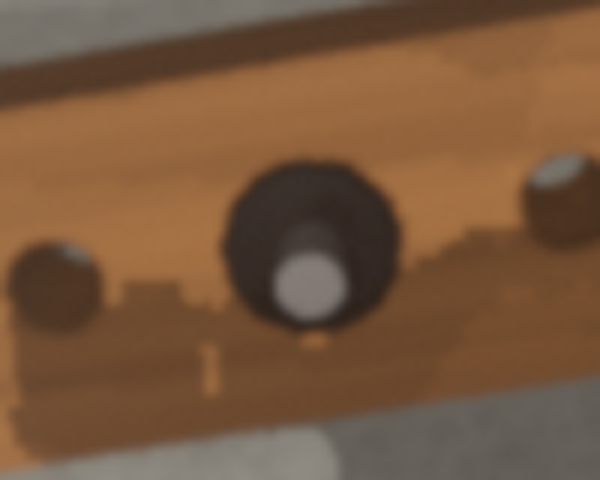

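The pin top is at (250.3,201.3) in the image, which agrees with the fit to within 1 px. I'm descending to grasp it.

Call:
drive_tool(deltas=[[-1,-4,18,0],[0,0,20,0],[0,0,20,0],[0,0,18,0],[0,0,10,0]])

```text
time_s: 4.27
ee_pos: [0.5321, -0.3259, 0.0532]
orientation: [-0.001, 0.035, 0.999, 0.001]
ft_force: [-0.6, 0.1, 0.0]
gripper_width: 0.997
grasp_force: 0.0
```

Call:
drive_tool(deltas=[[0,0,7,0],[0,0,5,0],[0,0,2,0],[0,0,0,0],[0,0,0,0]])

```text
time_s: 4.68
ee_pos: [0.534, -0.3274, 0.0423]
orientation: [0.001, 0.035, 0.999, -0.0]
ft_force: [0.8, -0.0, 0.0]
gripper_width: 1.002
grasp_force: 0.0
```

```bash
python3 - <<'E'
from fit import *
print(to_tool([.533,-.327,.04]),env.observe()["orientation"])
E
```

```text
[1.0002 0.2927 2.2663] [ 0.0007  0.0345  0.9994 -0.0004]
```

Call:
drive_tool(deltas=[[0,0,1,0],[0,0,0,0],[0,0,0,0],[0,0,0,0],[0,0,0,0]], grip=-1)

```text
time_s: 5.1
ee_pos: [0.5334, -0.327, 0.0405]
orientation: [0.0, 0.035, 0.999, -0.0]
ft_force: [-0.2, 0.2, -0.3]
gripper_width: 0.302
grasp_force: 0.0
```

Call:
drive_tool(deltas=[[0,0,0,0],[0,0,0,0],[0,0,0,0],[0,0,0,0],[0,0,0,0]])

```text
time_s: 5.52
ee_pos: [0.5335, -0.3271, 0.0405]
orientation: [0.0, 0.035, 0.999, -0.0]
ft_force: [-1.0, 1.3, 2.2]
gripper_width: 0.076
grasp_force: 58.7
```

Call:
drive_tool(deltas=[[0,0,-6,0],[0,0,-12,0],[0,0,-25,0],[0,0,-35,0],[0,0,-35,0]])

```text
time_s: 5.93
ee_pos: [0.5323, -0.3263, 0.1541]
orientation: [-0.001, 0.035, 0.999, 0.001]
ft_force: [1.5, -0.7, -0.9]
gripper_width: 0.074
grasp_force: 58.7
```

Call:
drive_tool(deltas=[[0,5,-30,0],[-2,20,-20,0],[-3,35,0,0],[-3,38,0,0],[-3,38,0,0]])

```text
time_s: 6.35
ee_pos: [0.5541, -0.1913, 0.2055]
orientation: [0.001, 0.035, 0.999, -0.0]
ft_force: [0.1, 0.7, -0.3]
gripper_width: 0.076
grasp_force: 58.7
```

Call:
drive_tool(deltas=[[-3,38,0,0],[-3,38,0,0],[-3,38,0,0],[-3,38,0,0],[-3,38,0,0]])

```text
time_s: 6.77
ee_pos: [0.5817, -0.0016, 0.2046]
orientation: [0.001, 0.035, 0.999, -0.0]
ft_force: [0.7, -0.9, -0.1]
gripper_width: 0.075
grasp_force: 58.7
```

Call:
drive_tool(deltas=[[-3,38,0,0],[-3,38,0,0],[-3,38,0,0],[-2,20,0,0],[0,5,0,0]])

```text
time_s: 7.18
ee_pos: [0.6026, 0.1383, 0.2044]
orientation: [0.001, 0.033, 0.999, 0.001]
ft_force: [-0.0, 0.7, 0.8]
gripper_width: 0.07
grasp_force: 58.8
```

```bash
python3 - <<'E'
from fit import *
print(env.observe()["qpos"],to_tool([.6,.134,.2]))
p=env.grab_frame("wrist");print(proj(p,np.array([.6,.134,.068])))
for k in("strip","rivet_seat"):
  for o in env.outline_of(p,k)[:2]: print(k,o["confidence"],o["extent"])
cv2.imwrite("pics/f.png",p["frame"])
E
```

```text
[ 0.1846  0.1747  1.762   0.0014  1.2033 -1.3213] [ 2.3001 -4.49    4.3731]
[248.7359 180.6143]
strip 0.78 [0.0, 114.4, 307.6, 207.9]
rivet_seat 0.57 [234.5, 226.9, 276.3, 269.3]
```

View pics/f.png

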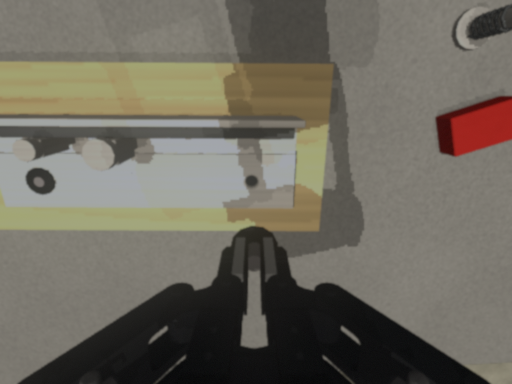

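The open hole is at (251.5,181.5). The held rivet's flange is at about (255,245), and the strip is square to the tool. Before descending, I'll fit the hole and the held flange.

```bash
python3 - <<'E'
from fit import *
p=env.grab_frame("wrist");o=env.observe();e=o["ee_pos"];print(e)
for d in(.005,.02,.04,.05,.06,.08,.1,.13): print(d,proj(p,e-[0,0,d]))
h=at_z(p,251.2,181.3,.068);print(h)
im=p["frame"]
g=cv2.cvtColor(im,cv2.COLOR_BGR2GRAY)[170:194,238:266];
m=g<75
n,l,s,c=cv2.connectedComponentsWithStats(m.astype(np.uint8));print(s[1:],c[1:]+[238,170])
a=im[165:200,230:275];b=im[215:285,220:290]
cv2.imwrite("pics/g.png",np.hstack([cv2.resize(a,(450,350),interpolation=2),cv2.resize(b,(350,350),interpolation=2)]))
E
```

```text
[0.6021 0.1335 0.2036]
0.005 [251.9519 247.9994]
0.02 [252.0972 236.0473]
0.04 [252.2588 222.7467]
0.05 [252.3287 216.9966]
0.06 [252.3926 211.7429]
0.08 [252.5051 202.4882]
0.1 [252.601  194.5964]
0.13 [252.721  184.7209]
[0.6001 0.1321 0.068 ]
[[12  6 12 11 93]] [[255.3548 181.086 ]]
```

View pics/g.png

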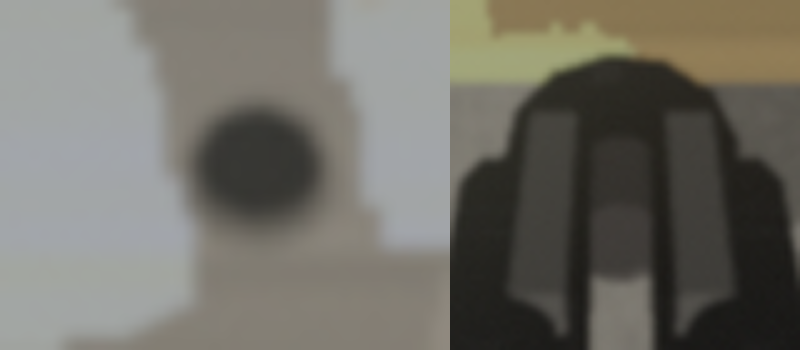

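The crop shows the hole centre at (255.4,181.1). The flange centre is at u≈254.6 with its rear edge at row 226.4, and the pin top is centred at about (254.4,263.5).

```bash
python3 - <<'E'
from fit import *
es=[];hs=[];fl=[]
for i in range(4):
    p=env.grab_frame("wrist");es.append(env.observe()["ee_pos"]);
    g=cv2.cvtColor(p["frame"],cv2.COLOR_BGR2GRAY)[170:194,238:270]
    n,l,s,c=cv2.connectedComponentsWithStats((g<85).astype(np.uint8));k=1+s[1:,4].argmax();hs.append(c[k]+[238,170])
    r=env.outline_of(p,"rivet_seat")
    if r: fl.append(r[0]["extent"])
print(np.array(es),np.array(hs),np.array(fl))
e=np.mean(es,0);h=np.mean(hs,0)
R=np.array(p["R"]);t=np.array(p["t"])
for n,X in(("flange rear",e+[-.014,0,-.0035]),("pin top",e+[0,0,.011]),("fl L",e+[0,-.014,-.0035]),("fl R",e+[0,.014,-.0035])): print(n,proj(p,X),(R@X+t)[2])
for z in(.062,.068,.074): print(z,at_z(p,*h,z)-e)
E
```

```text
[[0.6021 0.1331 0.2035]
 [0.6022 0.1329 0.2035]
 [0.6023 0.1331 0.2034]
 [0.6023 0.1335 0.2033]] [[256.1364 181.1636]
 [256.6147 181.1101]
 [256.5    181.    ]
 [256.2547 181.066 ]] [[230.6 226.3 276.9 271.2]
 [230.2 227.5 276.9 269.8]
 [231.9 227.7 275.5 270.4]
 [230.9 225.5 277.3 270.5]]
flange rear [251.2298 227.4699] 0.16096172509152465
pin top [252.9488 263.32  ] 0.15175655511186792
fl L [228.8959 250.9024] 0.1657904002700064
fl R [277.2074 247.8779] 0.16516491930402294
0.062 [-0.0002  0.0032 -0.1414]
0.068 [-0.002   0.0033 -0.1354]
0.074 [-0.0037  0.0033 -0.1294]
```

Call:
drive_tool(deltas=[[2,2,10,0],[0,0,20,0],[0,0,20,0],[0,0,15,0],[0,0,5,0]])

```text
time_s: 8.2
ee_pos: [0.5978, 0.1362, 0.1293]
orientation: [-0.003, 0.035, 0.999, -0.001]
ft_force: [-0.5, 0.5, -0.2]
gripper_width: 0.069
grasp_force: 58.8
```

Call:
drive_tool(deltas=[[0,0,0,0],[0,0,0,0],[0,0,0,0],[0,0,0,0],[0,0,0,0]])

```text
time_s: 8.62
ee_pos: [0.6014, 0.1367, 0.1347]
orientation: [0.001, 0.035, 0.999, 0.0]
ft_force: [-0.3, -0.6, 0.5]
gripper_width: 0.075
grasp_force: 58.8
```

```bash
python3 - <<'E'
from fit import *
p=env.grab_frame("wrist");e=env.observe()["ee_pos"]
g=cv2.cvtColor(p["frame"],cv2.COLOR_BGR2GRAY)
def blob(u0,v0,u1,v1,T):
    n,l,s,c=cv2.connectedComponentsWithStats((g[v0:v1,u0:u1]<T).astype(np.uint8))
    k=1+s[1:,4].argmax();return c[k]+[u0,v0],s[k]+[u0,v0,0,0,0]
print(e,blob(230,185,280,222,70),blob(230,185,280,222,85))
for d in(.0035,.06,.065,.07):print(d,proj(p,e-[0,0,d]))
print(env.outline_of(p,"rivet_seat")[:2] and [o["extent"] for o in env.outline_of(p,"rivet_seat")[:2]])
a=p["frame"][180:280,180:330]
cv2.imwrite("pics/i.png",cv2.resize(a,(750,500),interpolation=2))
E
```

```text
[0.6012 0.1367 0.1345] (array([252.8014, 206.7092]), array([246, 201,  15,  12, 141])) (array([252.6417, 207.1337]), array([245, 200,  16,  15, 187]))
0.0035 [253.2221 248.9773]
0.06 [253.2719 211.3425]
0.065 [253.2751 208.8772]
0.07 [253.2782 206.5139]
[[230.1, 225.9, 276.8, 271.9], [247.1, 246.6, 259.7, 269.2]]
```

View pics/i.png

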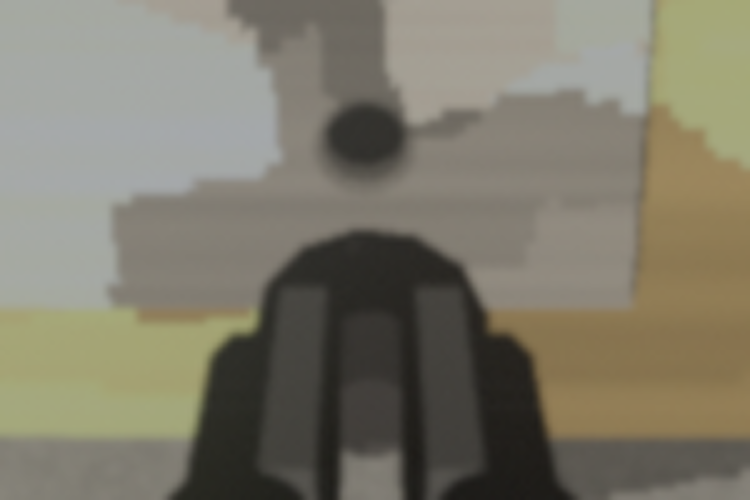

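The mouth is centred at about (253,208.5), and the rivet's axis is at u≈253.4, so y is aligned within 0.4 mm. I'll triangulate x and z from the two heights.

```bash
python3 - <<'E'
from fit import *
p=env.grab_frame("wrist");e2=env.observe()["ee_pos"];R=np.array(p["R"])
C2=-R.T@p["t"];e1=np.array([.6022,.1331,.2034])
q=dict(p);q["t"]=-R@(C2+e1-e2)
print(e2)
for v1,v2 in((181.1,207),(181.1,208.5),(181.6,208.5)):
    X=tri((q,255.9,v1),(p,252.9,v2));print(X,X-e2)
for z in(.060,.064,.068,.072):print(z,at_z(p,252.9,207,z)-e2,at_z(p,252.9,208.5,z)-e2,at_z(q,255.9,181.4,z)-e2)
t=env.grab_frame("top");s=env.grab_frame("scene")
for z in(.060,.064,.068,.072):print(z,at_z(t,212,173.2,z),at_z(s,255.9,223.7,z))
E
```

```text
[0.6007 0.1366 0.1338]
[0.6041 0.1359 0.0558] [ 0.0034 -0.0007 -0.078 ]
[0.6005 0.1361 0.0682] [-0.0003 -0.0005 -0.0656]
[0.6025 0.136  0.0632] [ 0.0017 -0.0006 -0.0706]
0.06 [ 0.0018 -0.0004 -0.0738] [ 0.0031 -0.0005 -0.0738] [ 0.0025 -0.0008 -0.0738]
0.064 [ 0.0002 -0.0003 -0.0698] [ 0.0015 -0.0004 -0.0698] [ 0.0013 -0.0008 -0.0698]
0.068 [-0.0014 -0.0002 -0.0658] [-0.0001 -0.0003 -0.0658] [ 0.0001 -0.0007 -0.0658]
0.072 [-0.003  -0.     -0.0618] [-0.0017 -0.0001 -0.0618] [-0.0011 -0.0007 -0.0618]
0.06 [0.6017 0.1349 0.06  ] [0.5964 0.1279 0.06  ]
0.064 [0.6009 0.1345 0.064 ] [0.5989 0.132  0.064 ]
0.068 [0.6002 0.134  0.068 ] [0.6014 0.136  0.068 ]
0.072 [0.5994 0.1336 0.072 ] [0.6039 0.1401 0.072 ]
```

Call:
drive_tool(deltas=[[-0.4,-0.4,8,0],[0,0,12,0],[0,0,10,0],[0,0,5,0],[0,0,0,0]])

```text
time_s: 9.33
ee_pos: [0.5987, 0.1357, 0.0952]
orientation: [-0.002, 0.035, 0.999, -0.001]
ft_force: [-1.0, 0.5, 0.2]
gripper_width: 0.077
grasp_force: 58.8
```

Call:
drive_tool(deltas=[[0,0,1.5,0],[0,0,1.5,0],[0,0,1.5,0],[0,0,1.5,0],[0,0,0,0]])

```text
time_s: 9.75
ee_pos: [0.6009, 0.1361, 0.0923]
orientation: [0.0, 0.035, 0.999, 0.0]
ft_force: [0.4, 0.2, -0.8]
gripper_width: 0.077
grasp_force: 58.8
```

Call:
drive_tool(deltas=[[0,0,1,0],[0,0,1,0],[0,0,1,0],[0,0,0,0],[0,0,0,0]])

```text
time_s: 10.17
ee_pos: [0.6008, 0.1361, 0.0892]
orientation: [-0.0, 0.035, 0.999, -0.0]
ft_force: [-0.4, 0.4, -0.1]
gripper_width: 0.079
grasp_force: 58.8
```

Call:
drive_tool(deltas=[[0,0,1,0],[0,0,1,0],[0,0,1,0],[0,0,0,0],[0,0,0,0]])

```text
time_s: 10.58
ee_pos: [0.6008, 0.1361, 0.0861]
orientation: [-0.0, 0.035, 0.999, 0.0]
ft_force: [-1.4, -0.9, 0.1]
gripper_width: 0.077
grasp_force: 58.8
```

Call:
drive_tool(deltas=[[0,0,0.7,0],[0,0,0.7,0],[0,0,0.6,0],[0,0,0,0],[0,0,0,0]])

```text
time_s: 11.0
ee_pos: [0.6008, 0.1361, 0.0842]
orientation: [-0.0, 0.035, 0.999, -0.0]
ft_force: [0.3, 0.8, -0.2]
gripper_width: 0.076
grasp_force: 58.8
```

Call:
drive_tool(deltas=[[0,0,0.7,0],[0,0,0.7,0],[0,0,0.6,0],[0,0,0,0],[0,0,0,0]])

```text
time_s: 11.42
ee_pos: [0.6008, 0.1361, 0.0822]
orientation: [-0.0, 0.035, 0.999, -0.0]
ft_force: [-0.2, -0.2, -0.1]
gripper_width: 0.076
grasp_force: 58.8
```

Call:
drive_tool(deltas=[[0,0,0.7,0],[0,0,0.7,0],[0,0,0.6,0],[0,0,0,0],[0,0,0,0]])

```text
time_s: 11.83
ee_pos: [0.6008, 0.1361, 0.0802]
orientation: [-0.0, 0.035, 0.999, -0.0]
ft_force: [0.4, -0.3, -0.1]
gripper_width: 0.077
grasp_force: 58.8
```

Call:
drive_tool(deltas=[[0,0,0.7,0],[0,0,0.7,0],[0,0,0.6,0],[0,0,0,0],[0,0,0,0]])

```text
time_s: 12.25
ee_pos: [0.6008, 0.1361, 0.0784]
orientation: [-0.0, 0.035, 0.999, -0.0]
ft_force: [-0.5, 0.4, 1.5]
gripper_width: 0.074
grasp_force: 58.9
```

Call:
drive_tool(deltas=[[0,0,0.7,0],[0,0,0.7,0],[0,0,0.6,0],[0,0,0,0],[0,0,0,0]])

```text
time_s: 12.67
ee_pos: [0.6009, 0.1361, 0.0772]
orientation: [0.0, 0.035, 0.999, -0.0]
ft_force: [-2.6, -0.9, 6.2]
gripper_width: 0.072
grasp_force: 59.5
```

Call:
drive_tool(deltas=[[0,0,0.5,0],[0,0,0.5,0],[0,0,0,0],[0,0,0,0],[0,0,0,0]])

```text
time_s: 13.08
ee_pos: [0.6009, 0.1361, 0.0767]
orientation: [0.0, 0.035, 0.999, 0.0]
ft_force: [-5.4, -0.8, 8.2]
gripper_width: 0.077
grasp_force: 59.8
```

Call:
drive_tool(deltas=[[0,0,0.5,0],[0,0,0.5,0],[0,0,0,0],[0,0,0,0],[0,0,0,0]])

```text
time_s: 13.5
ee_pos: [0.601, 0.1361, 0.0762]
orientation: [0.0, 0.035, 0.999, -0.0]
ft_force: [-5.7, -1.6, 10.8]
gripper_width: 0.079
grasp_force: 60.1
```

The force comes from the shank's shoulder touching the +x side of the chamfer. I'll back off slightly and shift towards -x.

Call:
drive_tool(deltas=[[0,0,-1,0],[0,0,-1,0],[0.6,0,0,0],[0,0,0,0],[0,0,0,0]])

```text
time_s: 13.92
ee_pos: [0.6008, 0.1361, 0.0773]
orientation: [0.001, 0.035, 0.999, 0.0]
ft_force: [-3.0, -1.1, 5.6]
gripper_width: 0.078
grasp_force: 59.5
```

Call:
drive_tool(deltas=[[0,0,0,0],[0.4,-0.2,0,0],[0,0,0.5,0],[0,0,0.5,0],[0,0,0,0]])

```text
time_s: 14.33
ee_pos: [0.6009, 0.1361, 0.0768]
orientation: [0.001, 0.035, 0.999, 0.0]
ft_force: [-2.2, -2.0, 8.2]
gripper_width: 0.076
grasp_force: 59.8
```

Call:
drive_tool(deltas=[[0,0,0.5,0],[0,0,0.5,0],[0,0,0,0],[0,0,0,0],[0,0,0,0]])

```text
time_s: 14.75
ee_pos: [0.6009, 0.1361, 0.0763]
orientation: [0.001, 0.035, 0.999, 0.0]
ft_force: [-3.4, -1.3, 10.3]
gripper_width: 0.072
grasp_force: 60.0
```

Call:
drive_tool(deltas=[[0,0,-1.5,0],[0,0,-1.5,0],[0,0,-1.5,0],[0,0,0,0],[0,0,0,0]])

```text
time_s: 15.17
ee_pos: [0.5998, 0.136, 0.0784]
orientation: [-0.0, 0.035, 0.999, 0.0]
ft_force: [-0.3, 0.8, 0.9]
gripper_width: 0.077
grasp_force: 58.9
```

```bash
python3 - <<'E'
from fit import *
p=env.grab_frame("wrist");o=env.observe();print(o["ee_pos"],o["ft_force"])
r=env.outline_of(p,"rivet_seat");print([x["extent"] for x in r[:3]])
s=env.grab_frame("scene")
print(proj(s,o["ee_pos"]-[0,0,.0065]))
a=cv2.resize(p["frame"][180:290,150:370],(800,400),interpolation=2)
b=cv2.resize(s["frame"][205:235,225:285],(400,200),interpolation=2);c=cv2.resize(s["frame"][162:192,188:248],(400,200),interpolation=2)
cv2.imwrite("pics/j.png",np.vstack([a,np.hstack([b,c])]))
E
```

```text
[0.5998 0.136  0.0784] [0.3193 0.5889 1.289 ]
[[230.7, 226.3, 274.0, 269.5]]
[256.5133 222.0847]
```

View pics/j.png

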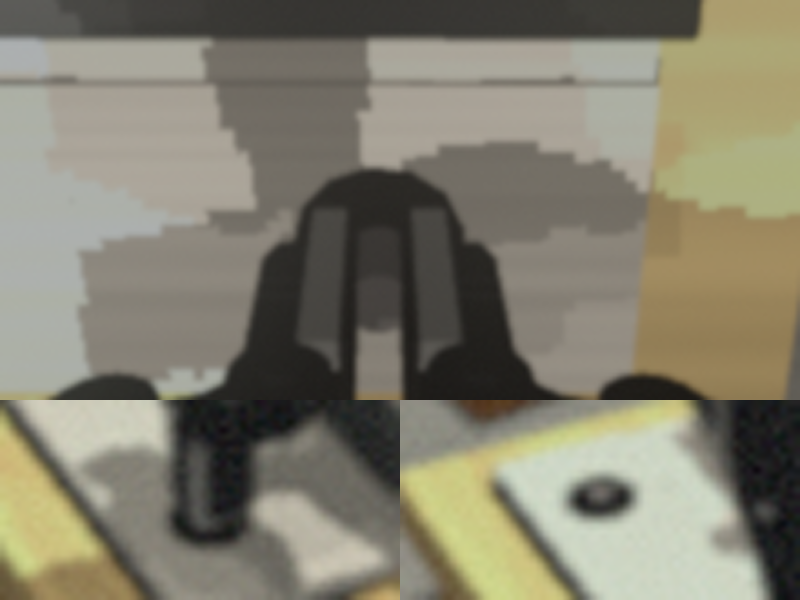

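In the wrist crop the foot's end edge sits 74–75 px from the rivet axis. That puts the foot at the depth of the flange underside, so the flange is on the foot, and in the scene crop it also appears to rest there. Next I'll press lightly, then release.

Call:
drive_tool(deltas=[[0,0,0.5,0],[0,0,0.5,0],[0,0,0.5,0],[0,0,0,0],[0,0,0,0]])

```text
time_s: 15.73
ee_pos: [0.5998, 0.136, 0.0776]
orientation: [0.0, 0.035, 0.999, 0.0]
ft_force: [-0.3, 0.2, 3.2]
gripper_width: 0.076
grasp_force: 59.3
```

Call:
drive_tool(deltas=[[0,0,0.5,0],[0,0,0.5,0],[0,0,0,0],[0,0,0,0],[0,0,0,0]])

```text
time_s: 16.15
ee_pos: [0.5999, 0.1361, 0.077]
orientation: [0.0, 0.035, 0.999, 0.0]
ft_force: [-3.0, 0.2, 8.1]
gripper_width: 0.075
grasp_force: 59.6
```

Call:
drive_tool(deltas=[[0,0,-1,0],[0,0,-1,0],[0.4,0,0,0],[0.4,0,0,0],[0,0,0,0]])

```text
time_s: 16.57
ee_pos: [0.5996, 0.1361, 0.0783]
orientation: [0.001, 0.035, 0.999, 0.0]
ft_force: [2.0, -0.2, 1.3]
gripper_width: 0.08
grasp_force: 58.9
```

Call:
drive_tool(deltas=[[0,0,0.5,0],[0,0,0.5,0],[0,0,0.5,0],[0,0,0.5,0],[0,0,0,0]])

```text
time_s: 16.98
ee_pos: [0.5997, 0.1361, 0.0771]
orientation: [0.001, 0.035, 0.999, 0.0]
ft_force: [0.8, -1.4, 6.5]
gripper_width: 0.075
grasp_force: 59.5
```

Moving to -x now meets the opposite wall with the contact height unchanged, so the shank is fully in the hole and the flange is seated. Releasing now.

Call:
drive_tool(deltas=[[-0.2,0,-0.5,0],[0,0,-0.5,0],[0,0,0,0],[0,0,0,0],[0,0,0,0]])

```text
time_s: 17.4
ee_pos: [0.5997, 0.1361, 0.0776]
orientation: [0.0, 0.035, 0.999, 0.0]
ft_force: [2.1, -0.3, 4.9]
gripper_width: 0.075
grasp_force: 59.3
```

Call:
drive_tool(deltas=[[0,0,0,0],[0,0,0,0],[0,0,0,0],[0,0,0,0],[0,0,0,0]], grip=-0.2)

```text
time_s: 17.82
ee_pos: [0.5984, 0.136, 0.0765]
orientation: [-0.001, 0.035, 0.999, -0.0]
ft_force: [0.9, -0.2, 0.1]
gripper_width: 0.399
grasp_force: 0.0
```

Call:
drive_tool(deltas=[[0,0,-3,0],[0,0,-6,0],[0,0,-10,0],[0,0,-10,0],[0,0,0,0]])

```text
time_s: 18.23
ee_pos: [0.6016, 0.1365, 0.11]
orientation: [0.003, 0.035, 0.999, 0.001]
ft_force: [0.9, 0.0, -0.1]
gripper_width: 0.397
grasp_force: 0.0
```

Call:
drive_tool(deltas=[[0,0,0,0],[0,0,0,0],[0,0,0,0],[0,0,0,0],[0,0,0,0]], grip=-1)

```text
time_s: 18.65
ee_pos: [0.5988, 0.136, 0.1057]
orientation: [-0.0, 0.035, 0.999, -0.0]
ft_force: [0.2, -0.2, -0.6]
gripper_width: -0.0
grasp_force: 0.0
```

```bash
python3 - <<'E'
from fit import *
p=env.grab_frame("wrist");o=env.observe();e=o["ee_pos"];print(e,o["ft_force"],o["gripper_width"])
for d in(.015,.02,.025,.029): print(d,proj(p,e-[0,0,d]))
r=env.outline_of(p,"rivet_seat");print([(x["confidence"],x["extent"]) for x in r[:3]])
s=env.grab_frame("scene");r=env.outline_of(s,"rivet_seat");print([(x["confidence"],x["extent"]) for x in r[:3]])
for z in(.069,.072,.0865): print(proj(s,np.array([.5997,.136,z])))
a=cv2.resize(p["frame"][180:290,150:370],(800,400),interpolation=2)
b=cv2.resize(s["frame"][205:235,225:285],(400,200),interpolation=2);c=cv2.resize(s["frame"][162:192,188:248],(400,200),interpolation=2)
cv2.imwrite("pics/k.png",np.vstack([a,np.hstack([b,c])]))
E
```

```text
[0.5989 0.136  0.1057] [-0.5515 -0.534  -0.2738] 0.0010268042217265359
0.015 [253.3005 240.0759]
0.02 [253.3105 236.3036]
0.025 [253.32   232.7233]
0.029 [253.3273 229.9877]
[(0.7, [234.2, 209.8, 273.9, 242.2])]
[(0.53, [369.4, 265.7, 387.6, 301.6])]
[256.5413 223.0808]
[256.5306 222.028 ]
[256.4783 216.8779]
```

View pics/k.png

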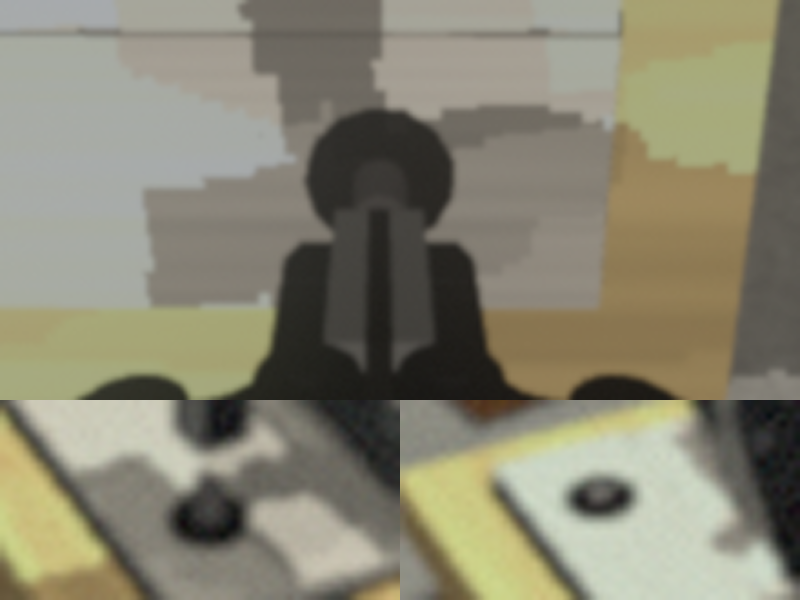

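The flange is flat on the foot around the hole and the pin is up, with the closed fingertips above it. Now I'll press the pin.

Call:
drive_tool(deltas=[[-0.8,0,2,0],[0,0,4,0],[0,0,3,0],[0,0,1,0],[0,0,0,0]])

```text
time_s: 19.27
ee_pos: [0.5995, 0.1359, 0.0954]
orientation: [-0.001, 0.035, 0.999, -0.0]
ft_force: [-0.8, 0.5, -0.1]
gripper_width: 0.001
grasp_force: 0.0
```

Call:
drive_tool(deltas=[[0,0,0.8,0],[0,0,0.8,0],[0,0,0.8,0],[0,0,0.6,0],[0,0,0,0]])

```text
time_s: 19.68
ee_pos: [0.6, 0.1359, 0.0932]
orientation: [-0.0, 0.035, 0.999, -0.0]
ft_force: [-0.1, -0.5, -0.2]
gripper_width: -0.003
grasp_force: 0.0
```

Call:
drive_tool(deltas=[[0,0,0.7,0],[0,0,0.7,0],[0,0,0.6,0],[0,0,0,0],[0,0,0,0]])

```text
time_s: 20.1
ee_pos: [0.5999, 0.136, 0.0912]
orientation: [-0.0, 0.035, 0.999, -0.0]
ft_force: [-0.6, 0.2, 0.8]
gripper_width: -0.001
grasp_force: 0.0
```

Call:
drive_tool(deltas=[[0,0,0.7,0],[0,0,0.7,0],[0,0,0.6,0],[0,0,0,0],[0,0,0,0]])

```text
time_s: 20.52
ee_pos: [0.6001, 0.136, 0.0895]
orientation: [0.0, 0.035, 0.999, 0.0]
ft_force: [-0.4, -0.7, 2.5]
gripper_width: 0.004
grasp_force: 0.9
```

Call:
drive_tool(deltas=[[0,0,0.5,0],[0,0,0.5,0],[0,0,0.5,0],[0,0,0.5,0],[0,0,0.5,0]])

```text
time_s: 20.93
ee_pos: [0.6003, 0.136, 0.0879]
orientation: [0.0, 0.035, 0.999, 0.0]
ft_force: [-3.7, -0.9, 8.3]
gripper_width: 0.005
grasp_force: 4.6
```

Call:
drive_tool(deltas=[[0,0,0.5,0],[0,0,0.5,0],[0,0,0.5,0],[0,0,0.5,0],[0,0,0.5,0]])

```text
time_s: 21.35
ee_pos: [0.6003, 0.1361, 0.0863]
orientation: [0.0, 0.035, 0.999, 0.0]
ft_force: [-5.0, -0.7, 11.4]
gripper_width: 0.0
grasp_force: 6.0
```

Call:
drive_tool(deltas=[[0,0,0.4,0],[0,0,0.4,0],[0,0,0.4,0],[0,0,0.4,0],[0,0,0.4,0]])

```text
time_s: 21.77
ee_pos: [0.6003, 0.136, 0.0843]
orientation: [0.0, 0.035, 0.999, 0.0]
ft_force: [-4.7, -2.3, 11.6]
gripper_width: 0.004
grasp_force: 6.0
```

Call:
drive_tool(deltas=[[0,0,0.6,0],[0,0,0.6,0],[0,0,0.6,0],[0,0,0.6,0],[0,0,0.6,0]])

```text
time_s: 22.18
ee_pos: [0.6003, 0.136, 0.0813]
orientation: [0.0, 0.035, 0.999, 0.0]
ft_force: [-4.1, -0.9, 12.4]
gripper_width: -0.001
grasp_force: 6.0
```

Call:
drive_tool(deltas=[[0,0,0.6,0],[0,0,0.6,0],[0,0,0.6,0],[0,0,0.6,0],[0,0,0.6,0]])

```text
time_s: 22.6
ee_pos: [0.6003, 0.136, 0.0782]
orientation: [0.0, 0.034, 0.999, 0.0]
ft_force: [-5.0, -1.7, 12.0]
gripper_width: 0.001
grasp_force: 6.0
```

Call:
drive_tool(deltas=[[0,0,0.5,0],[0,0,0.5,0],[0,0,0.5,0],[0,0,0.5,0],[0,0,0,0]])

```text
time_s: 23.02
ee_pos: [0.6003, 0.136, 0.0762]
orientation: [0.0, 0.035, 0.999, 0.0]
ft_force: [-4.9, -1.6, 11.8]
gripper_width: 0.0
grasp_force: 5.9
```

Call:
drive_tool(deltas=[[0,0,0.5,0],[0,0,0.5,0],[0,0,0.5,0],[0,0,0,0],[0,0,0,0]])

```text
time_s: 23.43
ee_pos: [0.6003, 0.136, 0.0747]
orientation: [0.0, 0.034, 0.999, 0.0]
ft_force: [-4.9, -1.2, 12.0]
gripper_width: 0.003
grasp_force: 5.8
```

Call:
drive_tool(deltas=[[0,0,0.4,0],[0,0,0.4,0],[0,0,0.4,0],[0,0,0,0],[0,0,0,0]])

```text
time_s: 23.85
ee_pos: [0.6003, 0.136, 0.0735]
orientation: [0.0, 0.035, 0.999, 0.0]
ft_force: [-4.8, -1.1, 11.8]
gripper_width: -0.005
grasp_force: 5.8
```

Call:
drive_tool(deltas=[[0,0,0.4,0],[0,0,0.4,0],[0,0,0.2,0],[0,0,0,0],[0,0,0,0]])

```text
time_s: 24.27
ee_pos: [0.6003, 0.136, 0.0728]
orientation: [0.0, 0.035, 0.999, 0.0]
ft_force: [-6.1, -1.4, 13.3]
gripper_width: -0.004
grasp_force: 6.8
```

Call:
drive_tool(deltas=[[0,0,0.4,0],[0,0,0.4,0],[0,0,0,0],[0,0,0,0],[0,0,0,0]])

```text
time_s: 24.68
ee_pos: [0.6003, 0.136, 0.0724]
orientation: [0.0, 0.035, 0.999, 0.0]
ft_force: [-7.2, -0.9, 15.1]
gripper_width: 0.002
grasp_force: 7.7
```

The force now rises well above the sliding force with no pin travel, so the pin is home. Backing off.

Call:
drive_tool(deltas=[[0,0,-1,0],[0,0,-2,0],[0,0,-3,0],[0,0,-6,0],[0,0,-10,0]])

```text
time_s: 25.1
ee_pos: [0.5988, 0.1357, 0.0907]
orientation: [-0.001, 0.035, 0.999, -0.0]
ft_force: [0.3, -0.6, -0.5]
gripper_width: -0.002
grasp_force: 0.0
```

Call:
drive_tool(deltas=[[0,0,-20,0],[0,0,-30,0],[0,0,-35,0],[0,0,-10,0],[0,0,0,0]])

```text
time_s: 25.52
ee_pos: [0.6032, 0.1366, 0.1921]
orientation: [0.004, 0.035, 0.999, 0.001]
ft_force: [0.6, 0.3, 0.7]
gripper_width: 0.002
grasp_force: 0.0
```

```bash
python3 - <<'E'
from fit import *
p=env.grab_frame("wrist");o=env.observe();print(o["ee_pos"],o["ft_force"])
r=env.outline_of(p,"rivet_seat");print([(x["confidence"],x["extent"]) for x in r[:3]])
s=env.grab_frame("scene")
a=cv2.resize(p["frame"][140:220,10:310],(800,213),interpolation=2)
b=cv2.resize(s["frame"][205:235,225:285],(400,200),interpolation=2);c=cv2.resize(s["frame"][162:192,188:248],(400,200),interpolation=2)
cv2.imwrite("pics/l.png",np.vstack([a,np.hstack([b,c])]))
E
```

```text
[0.6016 0.1363 0.1891] [ 0.2507  0.0664 -0.9025]
[(0.59, [240.1, 171.9, 266.7, 199.0])]
```

I've used all 10 picture views, so I'll check the pin by number: the bright pin disc should sit at the flange centre when flush.

```bash
python3 - <<'E'
from fit import *
p=env.grab_frame("wrist");g=cv2.GaussianBlur(cv2.cvtColor(p["frame"],cv2.COLOR_BGR2GRAY),(3,3),0)
print(g[168:204:2,236:272:2])
for z in (.072,.075,.0895): print(z,proj(p,np.array([.5998,.1361,z])))
E
```

```text
[[144 126 125 125 125 125 125 125 125 125 125 125 125 143 157 158 160 160]
 [152 134 128 125 125 124 124 124 124 124 124 124 126 148 162 162 163 164]
 [163 153 146 131 126 126 126 126 126 126 126 126 128 150 164 164 164 164]
 [164 163 156 131 125 125 125 125 124 124 125 125 127 150 163 164 164 164]
 [164 164 157 133 126 125 123 118 109 106 110 117 124 149 163 164 164 164]
 [165 165 160 144 126 113  97  79  66  63  67  74  93 138 161 164 164 164]
 [165 165 164 153 108  74  59  54  53  52  52  52  58  89 132 156 163 164]
 [165 165 162 137  81  55  53  53  53  53  52  52  52  54  73 118 159 164]
 [165 165 151  95  58  54  53  53  53  53  52  52  52  52  53  85 148 164]
 [165 163 133  72  55  54  53  54  56  58  56  53  52  52  52  63 122 161]
 [165 162 118  63  55  54  54  61  73  79  75  62  52  52  52  55  98 157]
 [165 157 104  61  56  53  57  74  84  85  84  75  57  52  51  53  94 156]
 [165 156 101  60  56  54  60  79  85  86  85  79  59  51  51  53  88 143]
 [165 161 116  63  56  54  57  75  84  85  84  74  56  51  51  54  82 125]
 [165 163 132  72  57  55  54  61  71  75  71  59  52  51  50  57  97 127]
 [165 165 151  97  60  55  53  53  54  56  54  51  51  50  51  74 118 131]
 [164 164 161 138  84  57  53  52  51  52  51  50  50  51  61  98 123 126]
 [151 149 149 145 115  76  60  54  52  51  51  51  56  73  98 118 124 124]]
0.072 [253.8346 191.0148]
0.075 [253.8353 192.0257]
0.0895 [253.8387 197.2313]
```

The pin disc is centred at row 191.7, against 192.0 predicted for flush and 197.2 for up, and it is concentric with the flange. Handing in.

```bash
python3 -c "
from workcell import env
print(env.finish_job())"
```

```text
the job is handed in; nothing more can be done
None
```

The rivet is seated flat in the open hole with its pin pushed flush (checked in the wrist image); readings while pressing peaked near 17 N, nothing else was touched, and the job was handed in at about 26 s.

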